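# Heft two mallet heads, latch the loaded one in the fitting cradle

## Task

One of the two identical beech mallet heads has a steel core sealed inside, the other is empty: lift one just clear of the bench (a centimetre or two) and tell by its weight which it is. Slide the loaded head along the channel of the fitting cradle, under the bridge, until it is fully home against the end stop and the sprung side catch has snapped out behind it, pushing firmly but without ramming it; set the empty head down flat in the shallow plywood tray. Carry them low (never over 15 cm), let go of both and leave everything else on the bench as it is.

Things in the scene. Friction and masses are not known exactly. Their poses are not given: they have to be found in the camera images.
- head_a: one of two look-alike beech mallet heads: block 100 (x) x 48 (y) x 56 (z) mm, dark mark on top; origin at the centre of its underside, z up. Starts upright on the bench. Loaded it weighs 0.36 to 0.47 kg, empty 0.16 to 0.22 kg; which is which changes with each start. Grip it across the 48 mm width with the fingertips at least 15 mm above its underside, to clear the cradle's rails and tray's walls
- head_b: the other mallet head: same shape, size, origin and axes as head_a; exactly one of the two is loaded
- cradle: fixed plywood cradle; base plate 10 mm thick, 110 mm wide; origin under it on the bench, x along the channel from the open end (-155 mm) to the closed end (+130 mm), z up. Channel floor at z = 10 mm; side rails 12 mm higher. Channel 60 mm wide up to x = -73, then tapers to 54 mm from x = -25 on. At the closed end stand stop and bridge (see home) on an adjustable carriage
- entry (a point): point on the channel floor at cradle x = -100 mm, axes as the cradle's: a head set down with its underside's centre here, length along the channel, lies in the wide open part, clear of the catch. From here it must be slid home; the bridge bars it from above
- home (a point): point on the channel floor at cradle x = +45, axes as the cradle's: the underside's centre of a head at the rigid stop, at the carriage's middle setting. The carriage (stop, bridge, catch together) is reset each time up to 14 mm nearer or farther, unmeasured: feel for the stop; over 30 N on it is ramming. At the middle: stop's face 50 mm on; bridge 30 to 70 mm on, 60 to 72 mm above this point
- catch (a joint): sprung catch on the channel's -y side, m: 0 = sprung out, 8.5 mm into the channel; about 0.0025 to 0.0085 while a head passes (spring 1 to 2.7 N sideways). It slopes towards the entry; its square face is 102 mm before the stop's face, so it snaps out behind a 100 mm head only in the last 2 mm. Sliding past takes about 1 to 8 N; a force rising quickly beyond that is the stop
- tray: fixed shallow plywood tray, 210 (x) x 130 (y) mm outside, walls 6 mm thick and 22 mm high, inner floor 6 mm above the origin; origin at the centre of its underside
- jar: bystander: clear screw-top jar, 42 mm across, 60 mm high, origin at the centre of its underside
- handle: bystander: loose turned handle lying on the bench, 170 mm long (x), 24 mm wide, 22 mm high, origin at the middle of its underside
- square: bystander: try square, stock 110 mm long (x), 16 mm high, with a 150 mm steel blade to its +y side at x = 44 mm; origin under the middle of the stock
- driver: bystander: screwdriver lying along its x axis, under 30 mm high
- brush: bystander: bench brush lying along its x axis, under 40 mm high
- tape: bystander: grey disc-shaped tape measure, 66 mm across, 28 mm high

How it is judged:
On the way, in this order (a step that is already met when the one before it is completed fails the run):
1. one of the heads is lifted just clear of the bench (underside under 50 mm up), to feel its weight ((height (world z) of head_a between 0.004 and 0.05 m or height (world z) of head_b between 0.004 and 0.05 m)), for 0.3 s.
2. a head is home against the stop with the catch snapped out behind it (((x of head_a in the frame of home between -0.019 and 0.019 m and y of head_a in the frame of home between -0.005 and 0.005 m and z of head_a in the frame of home between -0.003 and 0.003 m and angle between the x axis of head_a and the x axis of cradle, either way round below 0.08 rad and angle between head_a's own z axis and vertical below 0.08 rad and value of joint catch below 0.0015 m) or (x of head_b in the frame of home between -0.019 and 0.019 m and y of head_b in the frame of home between -0.005 and 0.005 m and z of head_b in the frame of home between -0.003 and 0.003 m and angle between the x axis of head_b and the x axis of cradle, either way round below 0.08 rad and angle between head_b's own z axis and vertical below 0.08 rad and value of joint catch below 0.0015 m))), for 0.2 s.
At the end, for the whole second after the job is handed in: The loaded head stands upright on the channel floor, within 19 mm of the home point (as the stop is set), the catch sprung out (under 1.5 mm) behind it; the empty head (under 2.8 N on the tray) stands flat on the tray floor; both released, at rest ((((x of head_a in the frame of home between -0.019 and 0.019 m and y of head_a in the frame of home between -0.005 and 0.005 m and z of head_a in the frame of home between -0.003 and 0.003 m and angle between the x axis of head_a and the x axis of cradle, either way round below 0.08 rad and angle between head_a's own z axis and vertical below 0.08 rad and value of joint catch below 0.0015 m) and (x of head_b in the frame of tray between -0.075 and 0.075 m and y of head_b in the frame of tray between -0.05 and 0.05 m and z of head_b in the frame of tray between 0.003 and 0.01 m and angle between head_b's own z axis and vertical below 0.08 rad and contact force between head_b and tray between 1 and 2.8 N)) or ((x of head_b in the frame of home between -0.019 and 0.019 m and y of head_b in the frame of home between -0.005 and 0.005 m and z of head_b in the frame of home between -0.003 and 0.003 m and angle between the x axis of head_b and the x axis of cradle, either way round below 0.08 rad and angle between head_b's own z axis and vertical below 0.08 rad and value of joint catch below 0.0015 m) and (x of head_a in the frame of tray between -0.075 and 0.075 m and y of head_a in the frame of tray between -0.05 and 0.05 m and z of head_a in the frame of tray between 0.003 and 0.01 m and angle between head_a's own z axis and vertical below 0.08 rad and contact force between head_a and tray between 1 and 2.8 N))) and linear speed of each of head_a, head_b below 0.01 m/s); the robot touches nothing.
It fails at once if a head is rammed against the end stop: over 30 N on the cradle once within 50 mm of home ((x of head_a in the frame of home above -0.05 m and z of head_a in the frame of home below 0.003 m and contact force between head_a and cradle above 30 N) or (x of head_b in the frame of home above -0.05 m and z of head_b in the frame of home below 0.003 m and contact force between head_b and cradle above 30 N)).
It fails at once if a head is slammed or pressed on the cradle or tray with more than 80 N (contact force between any of head_a, head_b and cradle above 80 N or contact force between any of head_a, head_b and tray above 80 N).
It fails at once if a head is raised more than 180 mm above the bench (height (world z) of any of head_a, head_b above 0.18 m).
It fails at once if a head is tipped over (angle between any of head_a, head_b's own z axis and vertical above 0.6 rad).
It fails at once if a bystander is moved more than 20 mm (distance of any of jar, handle, square, driver, brush, tape from where it was at the start of the episode above 0.02 m).
It also fails if it takes over 72 s, if anything falls off the work surface, if the arm or the gripper's body presses on something with over 40 N, if the wrist force passes 120 N, or if a joint passes its speed limit or range.

## Robot

A 6-joint arm with a two-finger parallel gripper is mounted at the origin on the work surface. World frame = base frame: x ahead of the robot, y to its left, z up, the work surface at z = 0. Lengths are in m, angles in rad, forces in N, time in s.
With the tool pointing down it reaches from about 0.375 to 0.9 m from the base axis. Payload 3.1 kg.
Tool frame: the origin (TCP) lies at the very end of the fingers, on their centre line; the grasp point (between the pads) lies 19 mm behind it (tcp_to_grasp is the distance from the TCP to the grasp point, in m); z points along the fingers, y is the direction in which the jaws open and shut (so a half turn about z gives the same grasp; the last joint's range is limited). The gripper opens to 85 mm and grips with 20 to 120 N. Pads are 22 mm wide; open, the fingers measure 114 mm over their backs; the gripper's body (76 mm by 85 mm) begins 54 mm behind the grasp point. The pads swing forward as they close: fully open they stand 13 mm farther back than shut.
Start: joints at [-1.526, 0.527, 1.433, -0, 1.181, -0.178], TCP at [0.139, -0.609, 0.231] pointing down, gripper open.
Joint ranges: [-3.08, 3.08], [-0.75, 2.2], [0.22, 2.44], [-1.43, 4.57], [0, 2.65], [-2.85, 2.85]. Speed limits (rad/s): [2.79, 2.79, 3.14, 3.14, 3.14, 3.14].

## Interface

Orientations are given as a unit quaternion [x, y, z, w].
In Python, from station import sense, snapshot, camera_info, sign_off, tcp_to_grasp gives the robot as it stands.
- The arm moves only by the shell command python3 -m inch 'ROWS' [FORCE]. ROWS is JSON, a list of rows, each a list of 3 entries, a list of its own where there are three numbers: the closure, from -1 (fully open) to 1 (shut), so that 0 is half open, then the shift along the tool's x, y, z normalised to -1 to 1, where 1 is 10 cm, then the turn, a rotation vector about the tool's x, y, z normalised to -1 to 1, where 1 is 360 degrees. In form: [[jaw, [dx, dy, dz], [ax, ay, az]], ...]. A call has 1 to 20 rows; each row is the pose to reach, as a shift and turn from the pose commanded when the call began, along the tool's axes at that moment, turning the shorter way round; what a row does not reach only later rows make up. A row lasts 1/10 s, in which the tool goes at most 50 mm and 8.59 degrees, less where a joint would pass 70% of its speed; a pose out of reach is approached as far as the arm can. A call with a number of a shift or a turn outside -1 to 1 is refused whole. A call with a gripper value outside its range is refused whole. The fingers move at their own pace and stop on an object; FORCE is the grip in N (left out, the last holds). Time passes only in rows, so rows that repeat a pose let the fingers close. It gives the time, the measured TCP pose, the force and the opening at its end, in the units of the state.
- sense(): the state, without advancing time (a new reading comes with each control period).
- snapshot(name): name is "scene" or "top" or "wrist"; returns (picture, depth): 420x560x3 uint8, blue, green, red; 420x560 float32, m along the optical axis (not along the pixel's ray), 0 where there is no reading.
- camera_info(name): a dict with "K" (3x3 intrinsics, pixels), "origin" and "orientation" of the camera in the world. Camera axes: x right, y down, z forward; pixel columns grow to the right and rows downward; lengths in m; the calibration is good to about 2 mm. A picture is of the moment at which its call begins: read the wrist's pose just before it. camera_info takes no time and is no camera call; for the wrist camera it gives the pose at the moment of the call.
- sign_off(): hands the job in, once; it reports no verdict.
The state is a dict: "t": time; "q": joint angles; "qd": joint speeds; "tau": joint torques, N m; "tcp_pos": TCP position; "tool_rot": TCP orientation; "force": force on the tool from outside, world axes, zero at the start; "ft_torque": the same for the moment, N m; "finger_gap": opening from 0.0 (shut) to 1.0 (fully open).
Only numpy, scipy, OpenCV 4.12 (cv2) and the standard library are available. Lean on these libraries where they do the work, as an engineer would, in place of code of your own. Each camera call takes 0.05 s, during which the arm holds its last target.

## Working session

There is one attempt and no reset: what is moved stays moved. The work goes in short steps, Python scripts to look and compute and a shell command to move; the robot and the scene stay as the last step left them, time stands still between calls to the robot, and variables do not carry over. Pictures are saved under pics/ and viewed, and the job is handed in when it is done.

```bash
mkdir -p pics; ls; python3 - <<'E'
from station import *
import cv2,numpy as np
s=sense();print(s);print(tcp_to_grasp)
for n in("scene","top"):
    i,d=snapshot(n);cv2.imwrite(f"pics/{n}0.png",i);np.save(f"{n}0.npy",d);print(n,camera_info(n))
E
```

```text
pics
{'t': 0.0, 'q': array([-1.52548331e+00,  5.28497612e-01,  1.43387338e+00,  7.74700025e-06,
        1.18137823e+00, -1.78496029e-01]), 'qd': array([-0.00128835, -0.00049379, -0.00097432, -0.00262991,  0.00162834,
       -0.00134965]), 'tau': array([-2.67959251e-03, -4.42357743e+01, -1.78023612e+01, -5.23277304e-04,
        8.36906140e-03, -9.43153054e-06]), 'tcp_pos': array([ 0.13871706, -0.60869878,  0.23032348]), 'tool_rot': array([ 9.93744807e-01,  1.11669584e-01,  7.53254818e-05, -1.07565604e-03]), 'force': array([ 0.17827187, -0.46773307, -0.81399435]), 'ft_torque': array([-0.02988285,  0.04599453,  0.00161744]), 'finger_gap': 0.9968927996836338}
0.0187
scene {'K': array([[431.7031818 ,   0.        , 276.29308104],
       [  0.        , 431.7031818 , 208.48121253],
       [  0.        ,   0.        ,   1.        ]]), 'origin': array([1.15978827, 0.32545692, 1.06780944]), 'orientation': array([ 0.52248228,  0.80465749, -0.23923571, -0.14934811])}
top {'K': array([[526.72123431,   0.        , 281.93515666],
       [  0.        , 526.72123431, 211.86269819],
       [  0.        ,   0.        ,   1.        ]]), 'origin': array([0.41126024, 0.07786277, 1.32264904]), 'orientation': array([ 0.71455778, -0.69660235,  0.04992649, -0.04073919])}
```

View pics/scene0.png

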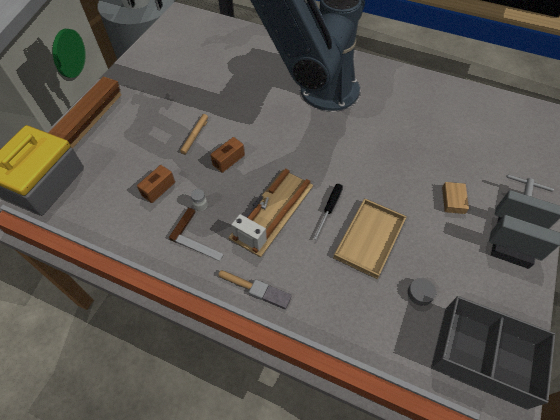

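View pics/top0.png

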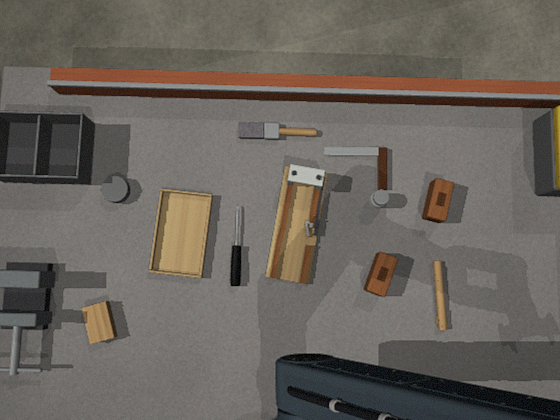

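The top view shows the heads at (438,200) and (381,274), the cradle around (297,225) with the bridge at the far end (306,175), and the tray at (182,232). The jar is at (380,198), close to the square. Next I'll measure them.

```bash
cat > h.py <<'E'
from station import *
import cv2,numpy as np
from scipy.spatial.transform import Rotation as R
def cloud(d,ci):
    K=ci["K"];v,u=np.indices(d.shape);
    P=np.stack([(u-K[0,2])/K[0,0]*d,(v-K[1,2])/K[1,1]*d,d],-1)
    W=P@R.from_quat(ci["orientation"]).as_matrix().T+ci["origin"]
    W[d<=0]=np.nan
    return W
def rect(W,m):
    p=W[m][:,:2].astype(np.float32)
    return cv2.minAreaRect(p*1000),len(p),cv2.boxPoints(cv2.minAreaRect(p*1000)).round(1).tolist()
E
python3 - <<'E'
from h import *
i=cv2.imread("pics/top0.png");W=cloud(np.load("top0.npy"),camera_info("top"))
v,u=np.indices(W.shape[:2])
def box(a,b,c,d): return (u>=a)&(u<=c)&(v>=b)&(v<=d)
z=W[...,2]
print("bench z",np.nanmedian(z[290:330,200:260]))
for n,b in dict(h1=(415,170,465,230),h2=(355,245,405,305)).items():
    m=box(*b)&(z>.048)&(z<.065);print(n,np.median(z[m]),rect(W,m))
for n,b,lo,hi in [("tray",(140,180,225,285),.016,.03),("bridge",(280,160,330,190),.07,.1),("cradlerails",(260,150,330,290),.017,.028),("cradleall",(260,150,330,290),.006,.1),("jar",(365,185,395,212),.045,.08),("square",(320,140,395,190),.008,.03),("handle",(425,255,455,335),.012,.04)]:
    m=box(*b)&(z>lo)&(z<hi);print(n,np.median(z[m]),rect(W,m))
big=cv2.resize(i[150:300,230:470],None,fx=3.3,fy=3.3,interpolation=cv2.INTER_CUBIC);cv2.imwrite("pics/top0z.png",big)
E
```

```text
bench z -0.0010561678490028648
h1 0.05479763388259684 (((617.8857421875, -322.7621154785156), (49.605979919433594, 100.8836669921875), 75.8740463256836), 791, [[562.9000244140625, -334.5], [660.7000122070312, -359.1000061035156], [672.9000244140625, -311.0], [575.0, -286.3999938964844]])
h2 0.054725795982436765 (((432.6717529296875, -179.645751953125), (48.74924850463867, 99.57550811767578), 70.62762451171875), 831, [[377.6000061035156, -186.10000610351562], [471.6000061035156, -219.1999969482422], [487.70001220703125, -173.1999969482422], [393.79998779296875, -140.10000610351562]])
tray 0.02064802637779173 (((522.7108764648438, 313.7416687011719), (130.44415283203125, 210.42848205566406), 85.27278137207031), 661, [[412.5, 257.3999938964844], [622.2000122070312, 240.10000610351562], [632.9000244140625, 370.1000061035156], [423.20001220703125, 387.3999938964844]])
bridge 0.07725577689472152 (((664.4922485351562, 9.204742431640625), (83.92173767089844, 41.682029724121094), 80.87125396728516), 583, [[637.2999877929688, -28.899999618530273], [678.4000244140625, -35.5], [691.7000122070312
[... 787 characters left out ...]
0625, -187.60000610351562], [630.5, -198.1999969482422], [641.4000244140625, -162.5], [606.7999877929688, -151.89999389648438]])
square 0.014100242591268408 (((697.409423828125, -114.91073608398438), (112.2198257446289, 173.28744506835938), 2.7797889709472656), 619, [[637.2000122070312, -31.100000381469727], [645.5999755859375, -204.1999969482422], [757.7000122070312, -198.6999969482422], [749.2999877929688, -25.600000381469727]])
handle 0.01870058287212295 (((385.762939453125, -330.0158386230469), (168.8438720703125, 22.07672119140625), 4.435551643371582), 589, [[300.70001220703125, -325.5], [302.3999938964844, -347.6000061035156], [470.79998779296875, -334.5], [469.1000061035156, -312.5]])
```

View pics/top0z.png

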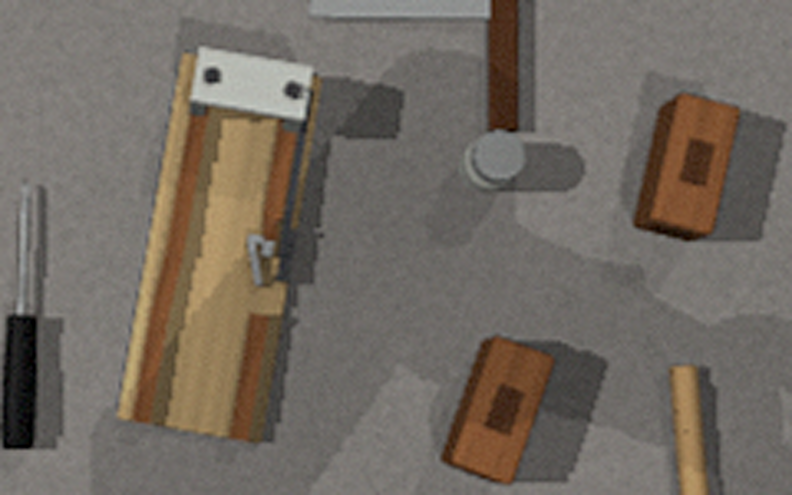

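```bash
python3 - <<'E'
from h import *
i=cv2.imread("pics/top0.png").astype(np.int16);ci=camera_info("top");W=cloud(np.load("top0.npy"),ci)
# orthophoto at plane height zc: world (x,y)->pixel
def ortho(zc,x0,x1,y0,y1,s=2000):
    ys=np.arange(y1,y0,-1/s);xs=np.arange(x1,x0,-1/s)
    X,Y=np.meshgrid(xs,ys,indexing='ij');P=np.stack([X,Y,np.full_like(X,zc)],-1)
    c=(P-ci["origin"])@R.from_quat(ci["orientation"]).as_matrix()
    K=ci["K"];mx=(c[...,0]/c[...,2]*K[0,0]+K[0,2]).astype(np.float32);my=(c[...,1]/c[...,2]*K[1,1]+K[1,2]).astype(np.float32)
    return cv2.remap(cv2.imread("pics/top0.png"),mx,my,cv2.INTER_CUBIC)
o=ortho(.010,.38,.72,-.08,.13);cv2.imwrite("pics/orthoc.png",o);print(o.shape)
v,u=np.indices(W.shape[:2]);z=W[...,2]+.001
m=(u>255)&(u<335)&(v>150)&(v<292)&(z>.006)&(z<.03)
lab=cv2.connectedComponents(m.astype(np.uint8))[1]
k=np.bincount(lab[m]).argmax();m=lab==k
p=W[m];print(len(p))
for a in [-11,-10,-9,-8]:pass
# edges: for x slices of pixel rows take max/min y
th=np.radians(-10)
for lo,hi,n in((.006,.014,'plate'),(.018,.027,'rail')):
  q=p[(p[:,2]+.001>lo)&(p[:,2]+.001<hi)]
  print(n)
  for x in np.arange(.39,.72,.015):
    s=q[(q[:,0]>x)&(q[:,0]<x+.015)]
    if len(s)>3: print(round(x+.0075,4),len(s),s[:,1].max().round(4),s[:,1].min().round(4))
m=(u>290)&(u<325)&(v>205)&(v<250)&(z>.03);print("catch tall?",m.sum(),z[m])
m=(u>295)&(u<325)&(v>210)&(v<240);print(np.round(z[210:242:2,298:324:2]*1000).astype(int))
E
```

```text
(680, 421, 3)
4167
plate
0.4125 89 0.0983 -0.0082
0.4275 174 0.1009 -0.0106
0.4425 174 0.099 -0.0128
0.4575 175 0.097 -0.0151
0.4725 176 0.0947 -0.0169
0.4875 171 0.0905 -0.0198
0.5025 192 0.0883 -0.022
0.5175 202 0.0862 -0.0241
0.5325 176 0.0841 -0.029
0.5475 156 0.0819 -0.0161
0.5625 146 0.0799 -0.0304
0.5775 154 0.0776 -0.0332
0.5925 151 0.0756 -0.0356
0.6075 155 0.0734 -0.0376
0.6225 148 0.0711 -0.0402
0.6375 146 0.069 -0.0426
0.6525 116 0.0669 -0.0447
0.6675 35 0.0648 -0.0472
0.6825 34 0.0624 -0.0468
0.6975 16 0.0604 0.0477
rail
0.4125 37 0.0883 0.0023
0.4275 68 0.096 0.0004
0.4425 62 0.0866 -0.0019
0.4575 67 0.0845 -0.0041
0.4725 65 0.0824 -0.0063
0.4875 68 0.0803 -0.0084
0.5025 41 0.0782 -0.0087
0.5175 37 0.076 -0.0207
0.5325 58 0.0716 -0.0255
0.5475 75 0.0693 -0.0276
0.5625 83 0.0651 -0.0299
0.5775 78 0.0629 -0.0273
0.5925 75 0.0608 -0.0294
0.6075 74 0.0586 -0.0315
0.6225 76 0.0564 -0.034
0.6375 63 0.0543 -0.0362
0.6525 27 0.052 -0.0386
0.6675 5 -0.0379 -0.0405
catch tall? 0 []
[[                   7                    6                    7
                    12            
[... 3806 characters left out ...]
   8                   -7                    4
                    -4]
 [                   8                   12                    8
                     7                    6                   10
                    10                   11                    9
                     2                    2                    1
                     3]
 [                  15                    7                   10
                    16                    9                   11
                    12                   10                    5
                    -1                    0                   -2
                    -3]]<stdin>:26: RuntimeWarning: invalid value encountered in cast
```

View pics/orthoc.png

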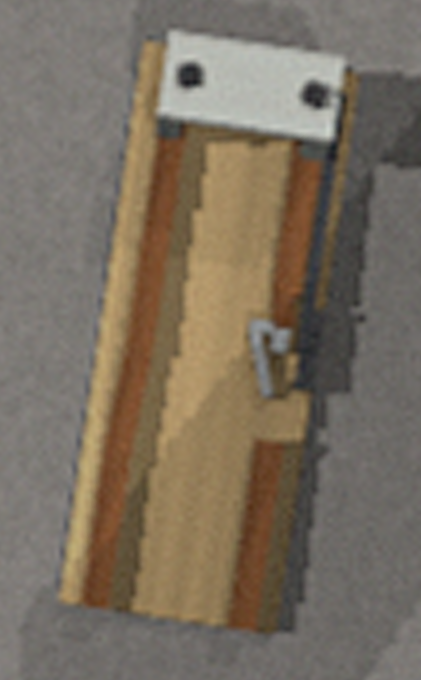

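```bash
cat >> h.py <<'E'
def yaw(r): x=r.as_matrix()[:,0]; return np.degrees(np.arctan2(x[1],x[0]))
def go(x,y,z,yw=None):
    s=sense();r=R.from_quat(s["tool_rot"]);d=r.inv().apply(np.array([x,y,z])-s["tcp_pos"])
    print("tcp",s["tcp_pos"].round(4),"yaw",yaw(r).round(2),"t",round(s["t"],2),"F",s["force"].round(2),"gap",round(s["finger_gap"],3))
    print("tilt",np.degrees(r.as_matrix()[:,2]).round(2)," shift units",(d*10).round(3), "len",np.linalg.norm(d).round(3))
    if yw is not None:
        t=R.from_euler('z',yw,degrees=True)*R.from_matrix(np.diag([1.,-1,-1]))
        v=(r.inv()*t).as_rotvec();print("turn units",(v/2/np.pi).round(4))
E
python3 -c "
from h import *
go(.4327,-.1796,.14,-19.4)"
```

```text
tcp [ 0.1387 -0.6087  0.2304] yaw 12.83 t 0.1 F [0.17 0.2  0.74] gap 1.001
tilt [ -0.     0.12 -57.3 ]  shift units [ 3.819 -3.53   0.912] len 0.528
turn units [-0.0003  0.      0.0895]
```

```bash
python3 -m inch '[[-1,[0.1,-0.1,0],[0,0,0]],[-1,[0.3,-0.28,0],[0,0,0]],[-1,[0.6,-0.55,0],[0,0,0]],[-1,[0.8,-0.75,0],[0,0,0]],[-1,[1,-0.93,0],[0,0,0]]]' 40; python3 -m inch '[[-1,[0.3,-0.28,0],[0,0,0]],[-1,[0.6,-0.55,0],[0,0,0]],[-1,[0.8,-0.75,0],[0,0,0]],[-1,[1,-0.93,0],[0,0,0]]]'; python3 -m inch '[[-1,[0.3,-0.28,0],[0,0,0]],[-1,[0.6,-0.55,0],[0,0,0]],[-1,[0.8,-0.75,0],[0,0,0]],[-1,[1,-0.93,0],[0,0,0]],[-1,[1,-0.93,0],[0,0,0]]]'
python3 -c "
from h import *
go(.4327,-.1796,.14,-19.4)"
```

```text
t: 0.6
tcp_pos: [0.2165, -0.4936, 0.231]
tool_rot: [0.994, 0.112, 0.0, -0.001]
force: [0.8, -0.4, 0.2]
finger_gap: 1.0
t: 1.0
tcp_pos: [0.2931, -0.3806, 0.2312]
tool_rot: [0.994, 0.112, -0.0, -0.001]
force: [-0.2, -0.1, 0.2]
finger_gap: 0.999
t: 1.5
tcp_pos: [0.3698, -0.2668, 0.2312]
tool_rot: [0.994, 0.114, -0.0, -0.001]
force: [0.2, -0.2, -0.2]
finger_gap: 1.005
tcp [ 0.3698 -0.2668  0.2312] yaw 13.07 t 1.5 F [ 0.16 -0.19 -0.18] gap 1.005
tilt [-3.00e-02  1.30e-01 -5.73e+01]  shift units [ 0.81  -0.705  0.913] len 0.141
turn units [-0.0004  0.0001  0.0902]
```

```bash
python3 -m inch '[[-1,[0.2,-0.18,0.1],[0,0,0.02]],[-1,[0.4,-0.35,0.2],[0,0,0.04]],[-1,[0.6,-0.52,0.4],[0,0,0.06]],[-1,[0.81,-0.7,0.55],[0,0,0.08]],[-1,[0.81,-0.705,0.65],[0,0,0.09]],[-1,[0.81,-0.705,0.7],[0,0,0.09]],[-1,[0.81,-0.705,0.7],[0,0,0.09]]]'
python3 - <<'E'
from h import *
go(.4327,-.1796,.02,-19.4)
ci=camera_info("wrist")
i,d=snapshot("wrist");cv2.imwrite("pics/w1.png",i);W=cloud(d,ci);z=W[...,2]
m=(z>.048)&(z<.065)&(np.hypot(W[...,0]-.433,W[...,1]+.18)<.07);print(rect(W,m),np.median(z[m]))
E
```

```text
t: 2.2
tcp_pos: [0.432, -0.184, 0.1608]
tool_rot: [0.986, -0.169, -0.001, -0.0]
force: [0.1, -0.2, -0.1]
finger_gap: 1.001
tcp [ 0.432  -0.184   0.1608] yaw -19.51 t 2.2 F [ 0.13 -0.17 -0.07] gap 1.001
tilt [-8.00e-02  5.00e-02 -5.73e+01]  shift units [-0.006 -0.044  1.408] len 0.141
turn units [-0.      0.0003 -0.0003]
(((431.4082946777344, -181.11093139648438), (48.11056137084961, 99.40025329589844), 70.63154602050781), 9238, [[376.5, -187.3000030517578], [470.29998779296875, -220.3000030517578], [486.29998779296875, -174.89999389648438], [392.5, -141.89999389648438]]) 0.05593639077686878
```

View pics/w1.png

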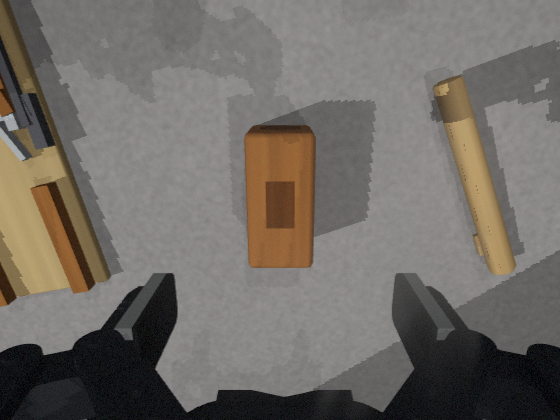

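```bash
python3 -m inch '[[-1,[-0.01,-0.03,0.25],[0,0,0]],[-1,[-0.01,-0.03,0.5],[0,0,0]],[-1,[-0.01,-0.03,0.75],[0,0,0]],[-1,[-0.01,-0.03,0.95],[0,0,0]]]' 40; python3 -m inch '[[-1,[0,0,0.2],[0,0,0]],[-1,[0,0,0.38],[0,0,0]],[-1,[0,0,0.46],[0,0,0]],[-1,[0,0,0.46],[0,0,0]],[-1,[0,0,0.46],[0,0,0]],[-1,[0,0,0.46],[0,0,0]]]'; python3 -c "
from h import *
go(.4318,-.1807,.02,-19.4)"
```

```text
t: 2.65
tcp_pos: [0.4328, -0.182, 0.066]
tool_rot: [0.985, -0.17, 0.001, 0.0]
force: [0.3, -0.1, -0.1]
finger_gap: 1.004
t: 3.25
tcp_pos: [0.4333, -0.1814, 0.0212]
tool_rot: [0.985, -0.17, 0.001, 0.0]
force: [-0.8, -0.8, -0.3]
finger_gap: 1.0
tcp [ 0.4333 -0.1814  0.0212] yaw -19.58 t 3.25 F [-0.76 -0.79 -0.26] gap 1.0
tilt [  0.09  -0.07 -57.3 ]  shift units [-0.016 -0.002  0.012] len 0.002
turn units [ 0.0001 -0.0003 -0.0005]
```

Now close, measure, and lift 15 mm.

```bash
python3 -m inch '[[0,[0,0,0],[0,0,0]],[1,[0,0,0],[0,0,0]],[1,[0,0,0],[0,0,0]],[1,[0,0,0],[0,0,0]],[1,[0,0,0],[0,0,0]],[1,[0,0,0],[0,0,0]],[1,[0,0,0],[0,0,0]],[1,[0,0,0],[0,0,0]]]' 45; python3 -m inch '[[1,[0,0,-0.03],[0,0,0]],[1,[0,0,-0.08],[0,0,0]],[1,[0,0,-0.13],[0,0,0]],[1,[0,0,-0.16],[0,0,0]],[1,[0,0,-0.16],[0,0,0]],[1,[0,0,-0.16],[0,0,0]],[1,[0,0,-0.16],[0,0,0]],[1,[0,0,-0.16],[0,0,0]],[1,[0,0,-0.16],[0,0,0]]]'; for k in 1 2 3; do python3 -m inch '[[1,[0,0,0],[0,0,0]]]'|grep force;done;  python3 -c "
from h import *
go(.4318,-.1807,.02,-19.4)"
```

```text
t: 4.05
tcp_pos: [0.433, -0.181, 0.0209]
tool_rot: [0.985, -0.17, 0.0, 0.0]
force: [-0.2, -0.4, 6.0]
finger_gap: 0.556
t: 4.95
tcp_pos: [0.4326, -0.1808, 0.0362]
tool_rot: [0.985, -0.17, -0.0, -0.0]
force: [-0.2, -0.5, -1.2]
finger_gap: 0.556
force: [-0.1, -0.4, -0.6]
force: [0.8, -0.3, -1.5]
force: [-0.4, 0.0, -2.1]
tcp [ 0.4327 -0.1809  0.0363] yaw -19.58 t 5.25 F [-0.41  0.01 -2.08] gap 0.555
tilt [ -0.    0.  -57.3]  shift units [-0.009  0.001  0.163] len 0.016
turn units [-0.      0.     -0.0005]
```

```bash
for k in 1 2 3 4 5 6; do python3 -m inch '[[1,[0,0,0],[0,0,0]]]'|grep force;done;  python3 - <<'E'
from h import *
f=[]
for k in range(4):
    i,d=snapshot("scene");f.append(sense()["force"][2])
cv2.imwrite("pics/s1.png",i[120:260,100:420].repeat(2,0).repeat(2,1));print(np.round(f,2))
E
```

```text
force: [-0.5, -0.6, -1.3]
force: [0.0, -0.7, -1.7]
force: [0.4, -0.6, -1.9]
force: [-0.6, 0.3, -1.6]
force: [0.4, 0.1, -2.0]
force: [-0.7, -0.2, -2.3]
[-2.16 -1.7  -1.88 -1.31]
```

View pics/s1.png

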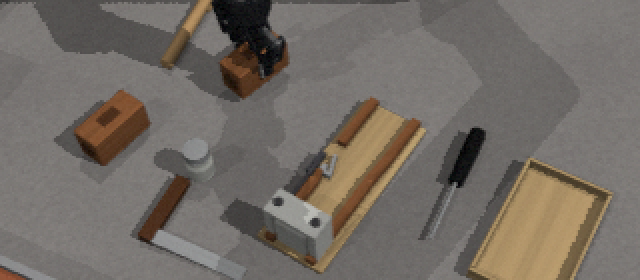

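```bash
python3 -m inch '[[1,[0,-0.05,-0.15],[0,0,0]],[1,[0,-0.2,-0.35],[0,0,0]],[1,[-0.05,-0.4,-0.5],[0,0,0]],[1,[-0.08,-0.6,-0.65],[0,0,0]],[1,[-0.12,-0.8,-0.7],[0,0,0]],[1,[-0.16,-1,-0.7],[0,0,0]]]' 45;  python3 -m inch '[[1,[-0.03,-0.2,0],[0,0,0]],[1,[-0.06,-0.4,0],[0,0,0]],[1,[-0.1,-0.6,0],[0,0,0]],[1,[-0.13,-0.8,0],[0,0,0]],[1,[-0.14,-0.9,0],[0,0,0]],[1,[-0.14,-0.9,0],[0,0,0]]]'
python3 - <<'E'
from h import *
go(.522,.314,.12,-4.7)
ci=camera_info("wrist")
i,d=snapshot("wrist");cv2.imwrite("pics/w2.png",i);np.save("w2.npy",d);np.save("w2c.npy",ci,allow_pickle=True)
E
```

```text
t: 6.65
tcp_pos: [0.4517, -0.0807, 0.1073]
tool_rot: [0.985, -0.17, 0.001, 0.0]
force: [0.2, 0.4, -2.3]
finger_gap: 0.552
t: 7.25
tcp_pos: [0.4682, 0.0091, 0.1063]
tool_rot: [0.986, -0.169, 0.0, 0.0]
force: [-0.4, -0.9, -1.5]
finger_gap: 0.556
tcp [0.4682 0.0091 0.1063] yaw -19.45 t 7.25 F [-0.39 -0.86 -1.51] gap 0.556
tilt [ 1.00e-02 -0.00e+00 -5.73e+01]  shift units [-0.508 -3.054 -0.137] len 0.31
turn units [ 0.    -0.    -0.041]
```

View pics/w2.png

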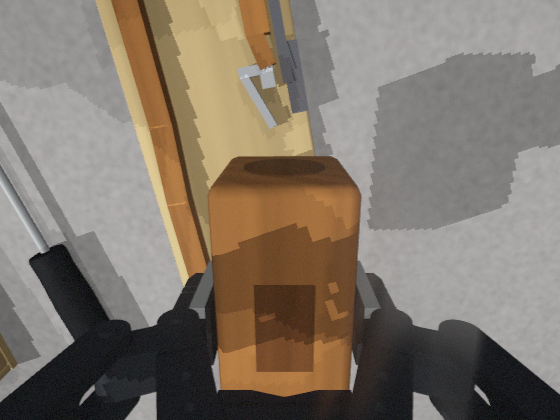

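```bash
python3 -m inch '[[1,[-0.03,-0.2,0],[0,0,0]],[1,[-0.07,-0.4,0],[0,0,0]],[1,[-0.1,-0.6,0],[0,0,0]],[1,[-0.13,-0.8,0],[0,0,0]],[1,[-0.17,-1,0],[0,0,0]]]';  python3 -m inch '[[1,[-0.03,-0.2,0],[0,0,0]],[1,[-0.07,-0.4,0],[0,0,0]],[1,[-0.1,-0.6,0],[0,0,0]],[1,[-0.13,-0.8,0],[0,0,0]],[1,[-0.17,-1,0],[0,0,0]]]';  python3 -m inch '[[1,[-0.03,-0.2,0],[0,0,-0.01]],[1,[-0.07,-0.4,0],[0,0,-0.02]],[1,[-0.1,-0.6,0],[0,0,-0.03]],[1,[-0.13,-0.8,0],[0,0,-0.04]],[1,[-0.17,-0.98,0],[0,0,-0.041]],[1,[-0.17,-1.05,0],[0,0,-0.041]],[1,[-0.17,-1,0],[0,0,-0.041]]]' || python3 -m inch '[[1,[-0.03,-0.2,0],[0,0,-0.01]],[1,[-0.07,-0.4,0],[0,0,-0.02]],[1,[-0.1,-0.6,0],[0,0,-0.03]],[1,[-0.13,-0.8,0],[0,0,-0.04]],[1,[-0.17,-0.98,0],[0,0,-0.041]],[1,[-0.17,-1,0],[0,0,-0.041]]]'
python3 - <<'E'
from h import *
go(.522,.314,.029,-4.7)
E
```

```text
t: 7.8
tcp_pos: [0.486, 0.1077, 0.1063]
tool_rot: [0.985, -0.171, 0.0, 0.0]
force: [-0.5, -0.6, -2.1]
finger_gap: 0.55
t: 8.3
tcp_pos: [0.5037, 0.2075, 0.1062]
tool_rot: [0.985, -0.171, -0.0, 0.0]
force: [0.1, -0.5, -2.1]
finger_gap: 0.557
t: 8.9
tcp_pos: [0.5213, 0.3091, 0.1062]
tool_rot: [0.999, -0.042, 0.0, -0.0]
force: [0.3, -0.2, -0.9]
finger_gap: 0.556
tcp [0.5213 0.3091 0.1062] yaw -4.83 t 8.9 F [ 0.33 -0.19 -0.93] gap 0.556
tilt [ 6.00e-02  4.00e-02 -5.73e+01]  shift units [ 0.002 -0.049  0.772] len 0.077
turn units [-0.0001 -0.0002 -0.0004]out of range: row 6 has -1.05, outside -1 to 1
```

```bash
python3 -m inch '[[1,[0,-0.05,0.2],[0,0,0]],[1,[0,-0.05,0.4],[0,0,0]],[1,[0,-0.05,0.55],[0,0,0]],[1,[0,-0.05,0.66],[0,0,0]],[1,[0,-0.05,0.72],[0,0,0]],[1,[0,-0.05,0.76],[0,0,0]],[1,[0,-0.05,0.78],[0,0,0]],[1,[0,-0.05,0.79],[0,0,0]],[1,[0,-0.05,0.795],[0,0,0]],[1,[0,-0.05,0.795],[0,0,0]],[1,[0,-0.05,0.795],[0,0,0]]]'; python3 -m inch '[[1,[0,0,0.005],[0,0,0]],[1,[0,0,0.005],[0,0,0]]]'; python3 -m inch '[[-0.2,[0,0,0],[0,0,0]],[-0.3,[0,0,0],[0,0,0]],[-0.5,[0,0,0],[0,0,0]],[-0.5,[0,0,0],[0,0,0]],[-0.5,[0,0,-0.1],[0,0,0]],[-0.5,[0,0,-0.3],[0,0,0]],[-0.5,[0,0,-0.6],[0,0,0]],[-0.5,[0,0,-0.9],[0,0,0]],[-1,[0,0,-1],[0,0,0]],[-1,[0,0,-1],[0,0,0]]]'
python3 - <<'E'
from h import *
go(.47,.03,.2,-9)
ci=camera_info("wrist")
i,d=snapshot("wrist");cv2.imwrite("pics/w3.png",i);W=cloud(d,ci);z=W[...,2]
m=(z>.054)&(z<.07)&(np.hypot(W[...,0]-.522,W[...,1]-.314)<.07);print(rect(W,m)[0],np.median(z[m]))
E
```

```text
t: 10.0
tcp_pos: [0.5212, 0.313, 0.0272]
tool_rot: [0.999, -0.042, 0.0, -0.0]
force: [-0.2, -0.7, -2.0]
finger_gap: 0.556
t: 10.2
tcp_pos: [0.5212, 0.3131, 0.0269]
tool_rot: [0.999, -0.042, 0.0, -0.0]
force: [-1.3, 0.9, 2.8]
finger_gap: 0.556
t: 11.2
tcp_pos: [0.5222, 0.3134, 0.1285]
tool_rot: [0.999, -0.042, 0.002, -0.001]
force: [1.3, -0.3, -0.0]
finger_gap: 0.995
tcp [0.5222 0.3134 0.1285] yaw -4.82 t 11.2 F [ 1.34 -0.33 -0.05] gap 0.995
tilt [  0.24   0.09 -57.3 ]  shift units [-0.28   2.867 -0.722] len 0.297
turn units [-0.0003 -0.0006  0.0116]
((519.5093383789062, 312.84722900390625), (48.114990234375, 99.86642456054688), 85.46660614013672) 0.06193331074930354
```

View pics/w3.png

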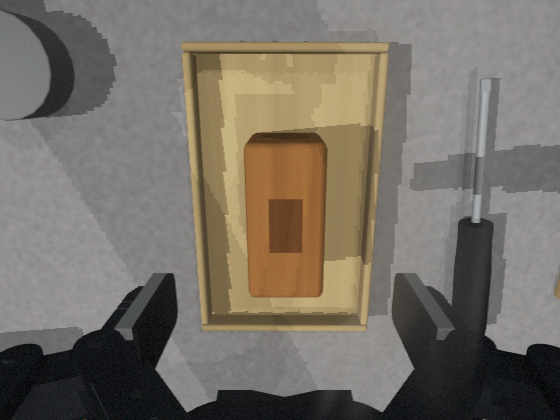

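The empty head is flat in the middle of the tray (285,220). Next I'll look down at the cradle on the way to the other head.

```bash
python3 -m inch '[[-1,[-0.03,0.2,-0.1],[0,0,0]],[-1,[-0.06,0.5,-0.2],[0,0,0]],[-1,[-0.08,0.8,-0.3],[0,0,0]],[-1,[-0.1,1,-0.4],[0,0,0]]]';python3 -m inch '[[-1,[-0.03,0.25,-0.1],[0,0,0]],[-1,[-0.06,0.5,-0.2],[0,0,0]],[-1,[-0.08,0.8,-0.3],[0,0,0]],[-1,[-0.1,1,-0.3],[0,0,0]]]';python3 -m inch '[[-1,[-0.03,0.25,0],[0,0,0.01]],[-1,[-0.06,0.5,0],[0,0,0.012]],[-1,[-0.08,0.8,0],[0,0,0.012]],[-1,[-0.1,0.87,0],[0,0,0.012]],[-1,[-0.1,0.87,0],[0,0,0.012]],[-1,[-0.1,0.87,0],[0,0,0.012]]]'
python3 - <<'E'
from h import *
go(.618,-.323,.16,-14.1)
ci=camera_info("wrist")
i,d=snapshot("wrist");cv2.imwrite("pics/w4.png",i);np.save("w4.npy",d)
import pickle;pickle.dump(ci,open("w4.pkl","wb"))
W=cloud(d,ci)
E
```

```text
t: 11.65
tcp_pos: [0.5005, 0.2113, 0.1652]
tool_rot: [0.999, -0.042, -0.002, 0.001]
force: [0.3, 0.8, 0.1]
finger_gap: 1.004
t: 12.05
tcp_pos: [0.4832, 0.1129, 0.1964]
tool_rot: [0.999, -0.043, -0.001, 0.0]
force: [0.4, 1.0, -0.1]
finger_gap: 1.0
t: 12.65
tcp_pos: [0.4664, 0.0298, 0.1959]
tool_rot: [0.997, -0.08, -0.001, -0.0]
force: [-0.4, -1.3, -0.0]
finger_gap: 0.999
tcp [0.4664 0.0298 0.1959] yaw -9.17 t 12.65 F [-0.38 -1.33 -0.04] gap 0.999
tilt [-7.00e-02  4.00e-02 -5.73e+01]  shift units [2.059 3.241 0.355] len 0.386
turn units [-0.0001  0.0002  0.0137]
```

View pics/w4.png

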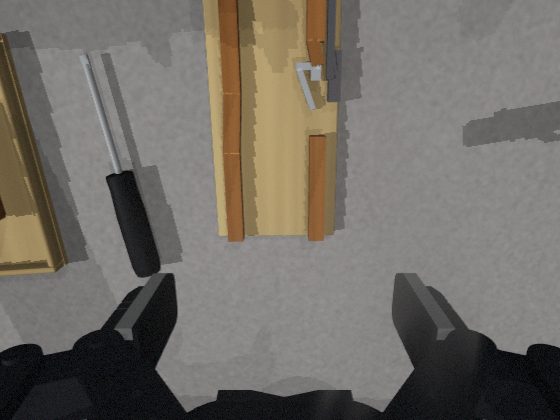

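```bash
python3 - <<'E'
from h import *
import pickle
W=cloud(np.load("w4.npy"),pickle.load(open("w4.pkl","rb")));z=W[...,2]
i=cv2.imread("pics/w4.png")
v,u=np.indices(z.shape);near=(u>195)&(u<350)&(v<250)
print("bench",np.nanmedian(z[(u>400)&(v>50)&(v<100)]),"floor",np.nanmedian(z[150:220,260:290]),"catch z",np.nanmax(z[62:110,296:312]), np.nanpercentile(z[60:110,296:345],[50,90,98]))
a=np.radians(-8.8)
ex=np.array([np.cos(a),np.sin(a)]);ey=np.array([-ex[1],ex[0]])
o=np.array([.565,.0245])
q=(W[...,:2]-o);X=q@ex;Y=q@ey
pl=near&(z>.0055)&(z<.0145)
rl=near&(z>.017)&(z<.027)
print("near end plate",np.percentile(X[near&(z>.006)&(abs(Y)<.02)],[0.2,1]))
for xs in np.arange(-.155,.02,.012):
    s=(X>xs)&(X<xs+.012)
    P=Y[pl&s];Q=Y[rl&s]
    Rr=Q[Q>0];L=Q[Q<0]
    f=lambda A,p:(np.percentile(A,p)*1000).round(1) if len(A)>20 else None
    print(round(xs+.006,3),"plate",f(P,99),f(P,1),"rail+",f(Rr,98),f(Rr,2),"rail-",f(L,98),f(L,2))
E
```

```text
bench -2.1081012756218875e-05 floor 0.009978150432075006 catch z 0.021869538795781795 [0.01414876 0.0210998  0.02254103]
near end plate [-0.15598906 -0.15360299]
-0.149 plate 51.8 -55.8 rail+ 41.7 28.1 rail- -32.3 -45.2
-0.137 plate 52.0 -56.1 rail+ 41.8 28.1 rail- -32.1 -45.7
-0.125 plate 51.9 -55.7 rail+ 41.9 28.1 rail- -32.0 -45.4
-0.113 plate 52.1 -56.2 rail+ 41.8 28.2 rail- -31.8 -45.1
-0.101 plate 52.2 -55.6 rail+ 41.9 28.3 rail- -31.7 -45.7
-0.089 plate 52.2 -55.6 rail+ 41.9 28.3 rail- -31.7 -45.3
-0.077 plate 52.3 -55.7 rail+ 42.1 28.3 rail- -31.9 -45.0
-0.065 plate 52.3 -55.5 rail+ 41.6 27.8 rail- -32.0 -45.5
-0.053 plate 52.1 -55.3 rail+ 40.9 27.0 rail- None None
-0.041 plate 52.3 -55.3 rail+ 40.2 26.3 rail- -30.1 -35.9
-0.029 plate 52.5 -46.4 rail+ 39.5 25.7 rail- -26.6 -56.1
-0.017 plate 52.4 -45.5 rail+ 39.3 25.6 rail- -22.4 -55.7
-0.005 plate 52.6 -44.2 rail+ 39.3 25.7 rail- -20.8 -55.9
0.007 plate 52.7 -54.4 rail+ 39.3 25.7 rail- -29.2 -55.0
0.019 plate 52.8 -55.5 rail+ 39.5 25.8 rail- -28.4 -50.0
```

```bash
python3 -m inch '[[-1,[0.15,0.2,0],[0,0,0]],[-1,[0.3,0.45,0],[0,0,0]],[-1,[0.5,0.75,0],[0,0,0]],[-1,[0.65,1,0],[0,0,0]]]';python3 -m inch '[[-1,[0.15,0.25,0],[0,0,0]],[-1,[0.3,0.5,0],[0,0,0]],[-1,[0.5,0.75,0],[0,0,0]],[-1,[0.65,1,0],[0,0,0]]]';python3 -m inch '[[-1,[0.15,0.25,0],[0,0,0]],[-1,[0.3,0.5,0],[0,0,0.01]],[-1,[0.5,0.75,0.1],[0,0,0.0137]],[-1,[0.7,1,0.2],[0,0,0.0137]],[-1,[0.75,1,0.3],[0,0,0.0137]],[-1,[0.75,1,0.3],[0,0,0.0137]],[-1,[0.75,1,0.3],[0,0,0.0137]]]'
python3 - <<'E'
from h import *
ci=camera_info("wrist")
i,d=snapshot("wrist");cv2.imwrite("pics/w5.png",i);W=cloud(d,ci);z=W[...,2]
m=(z>.048)&(z<.065)&(np.hypot(W[...,0]-.618,W[...,1]+.323)<.07);r=rect(W,m)[0];print(r,np.median(z[m]))
go(r[0][0]/1000,r[0][1]/1000,.021,-90+r[2])
E
```

```text
t: 13.1
tcp_pos: [0.5166, -0.0798, 0.1963]
tool_rot: [0.997, -0.079, 0.0, 0.0]
force: [-0.1, 0.4, -0.1]
finger_gap: 1.0
t: 13.5
tcp_pos: [0.565, -0.1885, 0.1961]
tool_rot: [0.997, -0.079, 0.0, -0.0]
force: [0.2, -0.5, 0.6]
finger_gap: 1.004
t: 14.2
tcp_pos: [0.6213, -0.2971, 0.1655]
tool_rot: [0.993, -0.122, -0.001, -0.001]
force: [0.1, 0.9, 0.3]
finger_gap: 0.999
((616.8778686523438, -324.4515686035156), (48.14292907714844, 99.39283752441406), 76.49776458740234) 0.05593596829406944
tcp [ 0.6215 -0.2973  0.1662] yaw -13.97 t 14.25 F [ 0.52 -0.59  0.02] gap 1.0
tilt [ -0.07   0.07 -57.3 ]  shift units [0.023 0.276 1.452] len 0.148
turn units [-0.0001  0.0002 -0.0013]
```

View pics/w5.png

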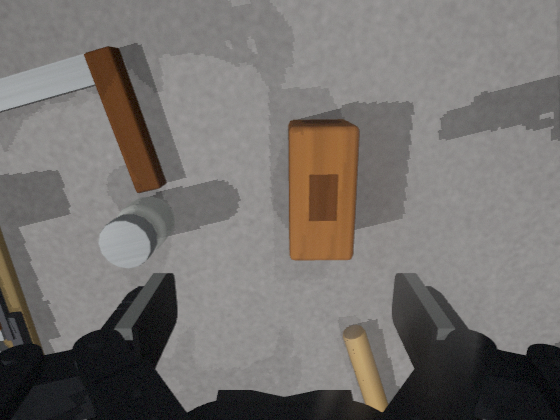

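```bash
python3 -m inch '[[-1,[-0.03,0.1,0.2],[0,0,-0.001]],[-1,[-0.03,0.276,0.45],[0,0,-0.001]],[-1,[-0.03,0.276,0.75],[0,0,-0.001]],[-1,[-0.03,0.276,0.95],[0,0,-0.001]],[-1,[-0.03,0.276,0.95],[0,0,-0.001]]]' 40; python3 -m inch '[[-1,[0,0,0.2],[0,0,0]],[-1,[0,0,0.4],[0,0,0]],[-1,[0,0,0.5],[0,0,0]],[-1,[0,0,0.5],[0,0,0]],[-1,[0,0,0.5],[0,0,0]]]'; python3 -c "
from h import *
go(.6169,-.3245,.021,-13.5)"
```

```text
t: 14.75
tcp_pos: [0.61, -0.3228, 0.0688]
tool_rot: [0.993, -0.119, -0.003, -0.002]
force: [0.1, 1.3, 0.1]
finger_gap: 0.999
t: 15.25
tcp_pos: [0.6129, -0.3255, 0.0227]
tool_rot: [0.993, -0.119, 0.001, 0.0]
force: [-0.2, 0.4, -0.1]
finger_gap: 0.999
tcp [ 0.6129 -0.3255  0.0227] yaw -13.68 t 15.25 F [-0.23  0.41 -0.11] gap 0.999
tilt [  0.09  -0.06 -57.3 ]  shift units [ 0.036 -0.019  0.017] len 0.004
turn units [ 0.0001 -0.0003 -0.0005]
```

```bash
python3 -m inch '[[0,[0,-0.02,0.015],[0,0,0]],[1,[0,-0.02,0.015],[0,0,0]],[1,[0,-0.02,0.015],[0,0,0]],[1,[0,-0.02,0.015],[0,0,0]],[1,[0,-0.02,0.015],[0,0,0]],[1,[0,-0.02,0.015],[0,0,0]],[1,[0,-0.02,0.015],[0,0,0]],[1,[0,-0.02,0.015],[0,0,0]]]' 60; python3 -c "
from h import *
go(.6169,-.3245,.021,-13.5)"; python3 -m inch '[[1,[0,0,-0.03],[0,0,0]],[1,[0,0,-0.08],[0,0,0]],[1,[0,0,-0.13],[0,0,0]],[1,[0,0,-0.16],[0,0,0]],[1,[0,0,-0.16],[0,0,0]],[1,[0,0,-0.16],[0,0,0]],[1,[0,0,-0.16],[0,0,0]],[1,[0,0,-0.16],[0,0,0]],[1,[0,0,-0.16],[0,0,0]]]'; for k in 1 2 3 4 5 6; do python3 -m inch '[[1,[0,0,0],[0,0,0]]]'|grep force;done;  python3 -c "
from h import *
go(.4659,.038,.13,-8.55)"
```

```text
t: 16.05
tcp_pos: [0.6133, -0.3235, 0.0208]
tool_rot: [0.993, -0.119, 0.001, 0.0]
force: [0.0, 0.6, 5.3]
finger_gap: 0.551
tcp [ 0.6133 -0.3235  0.0208] yaw -13.71 t 16.05 F [0.02 0.58 5.27] gap 0.551
tilt [ 8.00e-02 -3.00e-02 -5.73e+01]  shift units [ 0.038  0.001 -0.002] len 0.004
turn units [ 0.     -0.0002 -0.0006]
t: 16.95
tcp_pos: [0.6126, -0.3234, 0.0356]
tool_rot: [0.993, -0.119, -0.0, -0.0]
force: [-0.6, 0.0, -3.7]
finger_gap: 0.553
force: [-0.1, -0.4, -4.0]
force: [0.1, 0.5, -4.5]
force: [0.1, 0.0, -4.1]
force: [-0.7, -0.2, -3.6]
force: [-0.7, -0.9, -5.2]
force: [0.2, -0.1, -4.2]
tcp [ 0.6126 -0.3234  0.0358] yaw -13.71 t 17.55 F [ 0.24 -0.05 -4.17] gap 0.557
tilt [  0.   -0.  -57.3]  shift units [-2.282 -3.163 -0.942] len 0.401
turn units [ 0.     -0.     -0.0143]
```

```bash
python3 -m inch '[[1,[0,0,-0.2],[0,0,0]],[1,[-0.1,0,-0.4],[0,0,0]],[1,[-0.3,0,-0.6],[0,0,0]],[1,[-0.5,-0.1,-0.75],[0,0,0]],[1,[-0.7,-0.3,-0.85],[0,0,0]],[1,[-0.85,-0.5,-0.85],[0,0,0]],[1,[-0.9,-0.7,-0.85],[0,0,0]]]'; python3 -m inch '[[1,[-0.15,-0.2,0],[0,0,0]],[1,[-0.3,-0.4,0],[0,0,0]],[1,[-0.5,-0.65,0],[0,0,0]],[1,[-0.65,-0.85,0],[0,0,0]],[1,[-0.8,-1,0],[0,0,0]]]'; python3 -m inch '[[1,[-0.1,-0.2,0],[0,0,-0.005]],[1,[-0.2,-0.4,0],[0,0,-0.01]],[1,[-0.3,-0.6,0],[0,0,-0.014]],[1,[-0.4,-0.8,0],[0,0,-0.014]],[1,[-0.5,-1,0],[0,0,-0.014]],[1,[-0.5,-1,0],[0,0,-0.014]]]'; python3 -c "
from h import *
go(.4659-.0041*.989-.008,.038+.0041*.149+.0012,.034,-8.55)"
```

```text
t: 18.25
tcp_pos: [0.5403, -0.2328, 0.1213]
tool_rot: [0.993, -0.12, -0.001, -0.0]
force: [0.3, 0.3, -4.8]
finger_gap: 0.55
t: 18.75
tcp_pos: [0.4881, -0.1163, 0.1209]
tool_rot: [0.993, -0.119, 0.0, -0.0]
force: [-0.5, -0.2, -3.6]
finger_gap: 0.556
t: 19.35
tcp_pos: [0.4619, -0.0062, 0.1208]
tool_rot: [0.997, -0.074, -0.001, -0.0]
force: [-0.7, -0.5, -4.5]
finger_gap: 0.553
tcp [ 0.4619 -0.0062  0.1208] yaw -8.49 t 19.35 F [-0.74 -0.51 -4.49] gap 0.553
tilt [ -0.09   0.06 -57.3 ]  shift units [-0.146 -0.442  0.868] len 0.099
turn units [-0.0001  0.0003  0.0002]
```

```bash
python3 -m inch '[[1,[-0.03,-0.15,0],[0,0,0]],[1,[-0.06,-0.3,0],[0,0,0]],[1,[-0.08,-0.43,0],[0,0,0]],[1,[-0.08,-0.442,0],[0,0,0]],[1,[-0.08,-0.442,0],[0,0,0]],[1,[-0.08,-0.442,0.1],[0,0,0]],[1,[-0.08,-0.442,0.3],[0,0,0]],[1,[-0.08,-0.442,0.5],[0,0,0]],[1,[-0.08,-0.442,0.65],[0,0,0]],[1,[-0.08,-0.442,0.65],[0,0,0]],[1,[-0.08,-0.442,0.65],[0,0,0]]]'; python3 - <<'E'
from h import *
go(.4659-.0041*.989,.038+.0041*.149,.0308,-8.55)
ci=camera_info("wrist")
i,d=snapshot("wrist");cv2.imwrite("pics/w6.png",i)
E
```

```text
t: 20.45
tcp_pos: [0.4617, 0.0355, 0.0554]
tool_rot: [0.997, -0.076, -0.0, -0.0]
force: [-0.6, 0.0, -3.9]
finger_gap: 0.552
tcp [0.4617 0.0355 0.0554] yaw -8.71 t 20.45 F [-0.62  0.   -3.87] gap 0.552
tilt [-5.00e-02  0.00e+00 -5.73e+01]  shift units [-0.003 -0.031  0.246] len 0.025
turn units [ 0.      0.0001 -0.0005]
```

View pics/w6.png

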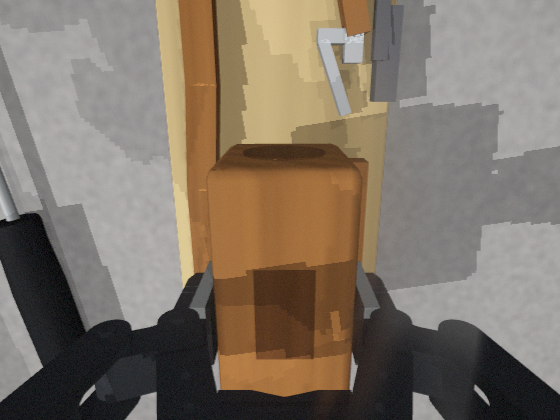

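The head (285,265) sits over the open end of the channel, 3 mm off centre. I'll correct that and lower it.

```bash
python3 -m inch '[[1,[0,-0.02,0],[0,0,0]],[1,[0,-0.031,0.1],[0,0,0]],[1,[0,-0.031,0.16],[0,0,0]],[1,[0,-0.031,0.2],[0,0,0]],[1,[0,-0.031,0.22],[0,0,0]],[1,[0,-0.031,0.235],[0,0,0]],[1,[0,-0.031,0.245],[0,0,0]],[1,[0,-0.031,0.245],[0,0,0]],[1,[0,-0.031,0.245],[0,0,0]]]'; python3 - <<'E'
from h import *
go(.4659-.0041*.989,.038+.0041*.149,.0308,-8.55)
E
```

```text
t: 21.4
tcp_pos: [0.4622, 0.039, 0.0314]
tool_rot: [0.997, -0.076, 0.0, 0.0]
force: [0.0, 1.2, -3.9]
finger_gap: 0.551
tcp [0.4622 0.039  0.0314] yaw -8.67 t 21.4 F [ 0.05  1.15 -3.91] gap 0.551
tilt [ 2.00e-02 -0.00e+00 -5.73e+01]  shift units [-0.003  0.004  0.006] len 0.001
turn units [-0.     -0.0001 -0.0003]
```

```bash
python3 -m inch '[[1,[0,0.003,0.006],[0,0,-0.0003]],[1,[0,0.003,0.01],[0,0,-0.0003]],[1,[0,0.003,0.01],[0,0,-0.0003]]]';python3 -m inch '[[1,[0.02,0,0],[0,0,0]],[1,[0.05,0,0],[0,0,0]],[1,[0.1,0,0],[0,0,0]],[1,[0.15,0,0],[0,0,0]],[1,[0.2,0,0],[0,0,0]],[1,[0.25,0,0],[0,0,0]],[1,[0.3,0,0],[0,0,0]],[1,[0.35,0,0],[0,0,0]],[1,[0.4,0,0],[0,0,0]],[1,[0.4,0,0],[0,0,0]]]'; python3 - <<'E'
from h import *
go(.6093-.0041*.989,.0164+.0041*.149,.0308,-8.55)
f=R.from_euler('z',8.55,degrees=True).apply(sense()["force"]);print("F cradle",f.round(1))
E
```

```text
t: 21.7
tcp_pos: [0.4622, 0.0386, 0.0308]
tool_rot: [0.997, -0.075, 0.0, 0.0]
force: [-0.3, -0.6, 2.5]
finger_gap: 0.553
t: 22.7
tcp_pos: [0.4943, 0.0344, 0.0313]
tool_rot: [0.997, -0.074, -0.007, -0.001]
force: [-11.8, 3.1, 14.5]
finger_gap: 0.553
tcp [0.4943 0.0344 0.0313] yaw -8.54 t 22.7 F [-11.76   3.1   14.55] gap 0.553
tilt [ -0.81   0.14 -57.29]  shift units [ 1.123  0.008 -0.012] len 0.112
turn units [-0.0001  0.0023  0.    ]
F cradle [-12.1   1.3  14.5]
```

```bash
python3 -m inch '[[1,[0,0,-0.005],[0,0,0]],[1,[0,0,-0.01],[0,0,0]],[1,[0,0,-0.01],[0,0,0]],[1,[0,0,-0.01],[0,0,0]]]'; python3 - <<'E'
from h import *
go(.6093-.0041*.989,.0164+.0041*.149,.0308,-8.55)
f=R.from_euler('z',8.55,degrees=True).apply(sense()["force"]);print("F cradle",f.round(1),sense()["ft_torque"])
i,d=snapshot("wrist");cv2.imwrite("pics/w7.png",i)
i,d=snapshot("scene");cv2.imwrite("pics/s7.png",cv2.resize(i[130:270,180:340],None,fx=4,fy=4))
E
```

```text
t: 23.1
tcp_pos: [0.5007, 0.0332, 0.031]
tool_rot: [0.997, -0.075, -0.001, -0.0]
force: [-3.2, 2.3, -2.3]
finger_gap: 0.553
tcp [0.5007 0.0332 0.031 ] yaw -8.56 t 23.1 F [-3.21  2.31 -2.31] gap 0.553
tilt [-1.30e-01  4.00e-02 -5.73e+01]  shift units [ 1.058e+00  4.000e-03 -1.000e-03] len 0.106
turn units [-0.0001  0.0004 -0.    ]
F cradle [-3.5  1.8 -2.3] [0.4674963  0.45774016 0.12675497]
```

View pics/w7.png

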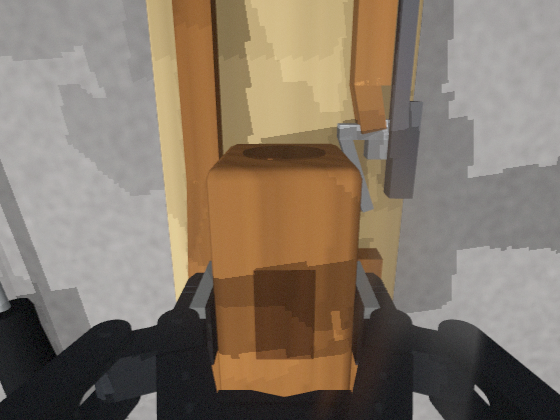

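View pics/s7.png

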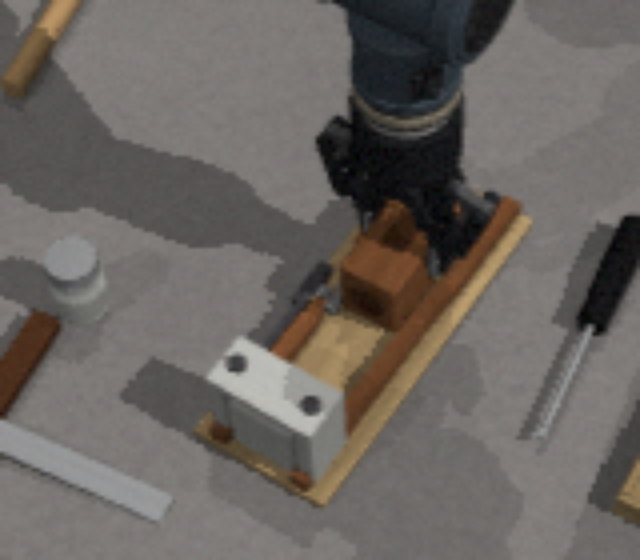

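```bash
cat > f.py <<'E'
from h import *
s=sense();p=s["tcp_pos"][:2]-np.array([.6093,.0164]);r=R.from_euler('z',8.55,degrees=True)
q=r.apply([*p,0]);print("head in home x,y mm",(q[0]*1000+4.1).round(1),(q[1]*1000).round(1),"z",s["tcp_pos"][2].round(4),"F",r.apply(s["force"]).round(1),"yaw",yaw(R.from_quat(s["tool_rot"])).round(2),"t",s["t"])
E
python3 -m inch '[[1,[0.02,0,0],[0,0,0]],[1,[0.05,0,0],[0,0,0]],[1,[0.09,0,0],[0,0,0]],[1,[0.13,0,0],[0,0,0]],[1,[0.17,0,0],[0,0,0]],[1,[0.2,0,0],[0,0,0]],[1,[0.2,0,0],[0,0,0]]]' | grep -E 'tcp_pos|force'; python3 f.py
```

```text
tcp_pos: [0.523, 0.0295, 0.0314]
force: [1.3, 1.7, -4.9]
head in home x,y mm -83.2 0.1 z 0.0314 F [ 1.   1.9 -4.9] yaw -8.57 t 23.9
```

```bash

python3 -m inch '[[1,[0.02,0,0.005],[0,0,0]],[1,[0.05,0,0.005],[0,0,0]],[1,[0.09,0,0.005],[0,0,0]],[1,[0.13,0,0.005],[0,0,0]],[1,[0.17,0,0.005],[0,0,0]],[1,[0.2,0,0.005],[0,0,0]],[1,[0.2,0,0.005],[0,0,0]]]' | grep -E 'tcp_pos|force'; python3 f.py; python3 -m inch '[[1,[0.02,0,0],[0,0,0]],[1,[0.05,0,0],[0,0,0]],[1,[0.09,0,0],[0,0,0]],[1,[0.13,0,0],[0,0,0]],[1,[0.17,0,0],[0,0,0]],[1,[0.2,0,0],[0,0,0]],[1,[0.2,0,0],[0,0,0]]]' | grep -E 'tcp_pos|force'; python3 f.py
```

```text
tcp_pos: [0.5423, 0.0266, 0.0308]
force: [0.2, 2.5, -3.2]
head in home x,y mm -63.7 0.1 z 0.0308 F [-0.2  2.5 -3.2] yaw -8.57 t 24.6
tcp_pos: [0.5622, 0.0236, 0.0308]
force: [-0.2, 2.2, -2.2]
head in home x,y mm -43.6 0.1 z 0.0308 F [-0.5  2.2 -2.2] yaw -8.58 t 25.3
```

```bash

python3 -m inch '[[1,[0.02,0,0],[0,0,0]],[1,[0.05,0,0],[0,0,0]],[1,[0.08,0,0],[0,0,0]],[1,[0.11,0,0],[0,0,0]],[1,[0.14,0,0],[0,0,0]],[1,[0.17,0,0],[0,0,0]],[1,[0.2,0,0],[0,0,0]],[1,[0.22,0,0],[0,0,0]],[1,[0.24,0,0],[0,0,0]],[1,[0.24,0,0],[0,0,0]]]' | grep -E 'tcp_pos|force'; python3 f.py; python3 - <<'E'
from h import *
i,d=snapshot("scene");cv2.imwrite("pics/s8.png",cv2.resize(i[130:270,180:340],None,fx=4,fy=4))
i,d=snapshot("wrist");cv2.imwrite("pics/w8.png",i)
E
```

```text
tcp_pos: [0.5853, 0.0202, 0.0308]
force: [-1.9, 2.3, 0.0]
head in home x,y mm -20.2 0.2 z 0.0308 F [-2.2  1.9  0. ] yaw -8.57 t 26.3
```

View pics/s8.png

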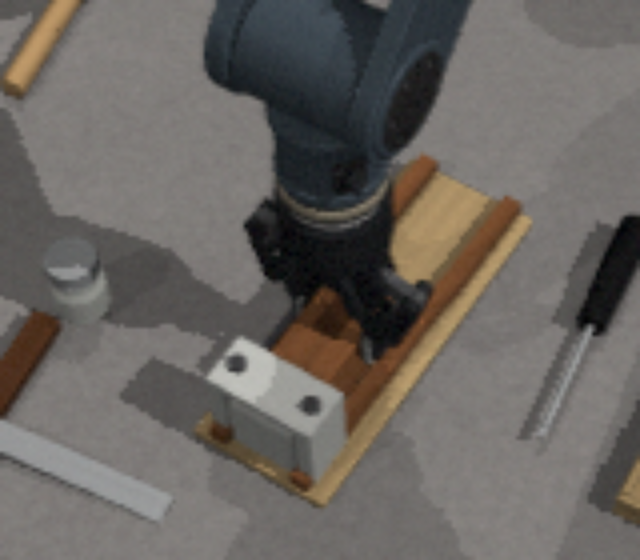

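View pics/w8.png

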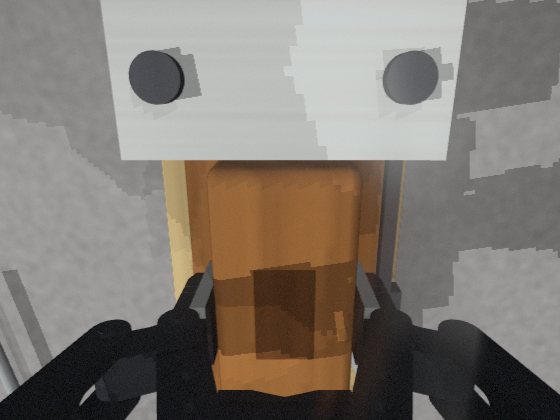

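```bash

python3 -m inch '[[1,[0.015,0,0],[0,0,0]],[1,[0.03,0,0],[0,0,0]],[1,[0.05,0,0],[0,0,0]],[1,[0.065,0,0],[0,0,0]],[1,[0.08,0,0],[0,0,0]],[1,[0.08,0,0],[0,0,0]]]' >/dev/null; python3 f.py;python3 -m inch '[[1,[0.015,0,0],[0,0,0]],[1,[0.03,0,0],[0,0,0]],[1,[0.045,0,0],[0,0,0]],[1,[0.06,0,0],[0,0,0]],[1,[0.06,0,0],[0,0,0]]]' >/dev/null; python3 f.py; python3 -m inch '[[1,[0.015,0,0],[0,0,0]],[1,[0.03,0,0],[0,0,0]],[1,[0.04,0,0],[0,0,0]],[1,[0.04,0,0],[0,0,0]]]' >/dev/null; python3 f.py
```

```text
head in home x,y mm -12.4 0.1 z 0.0308 F [-2.6  2.6  0.6] yaw -8.57 t 27.0
head in home x,y mm -6.2 0.2 z 0.0308 F [-3.5  2.   0.9] yaw -8.56 t 27.5
head in home x,y mm -2.5 0.2 z 0.0308 F [-3.6  3.1  0.8] yaw -8.57 t 27.9
```

```bash

for k in 1 2 3; do python3 -m inch '[[1,[0.01,0,0],[0,0,0]],[1,[0.02,0,0],[0,0,0]],[1,[0.02,0,0],[0,0,0]]]' >/dev/null; python3 f.py;done
```

```text
head in home x,y mm -0.6 0.1 z 0.0308 F [-4.   2.2  1.1] yaw -8.56 t 28.2
head in home x,y mm 1.4 0.2 z 0.0308 F [-2.3  1.7  1.3] yaw -8.56 t 28.5
head in home x,y mm 4.6 -0.4 z 0.0308 F [-1.8  0.3 -1. ] yaw -8.51 t 28.8
```

The sideways force dropped (2 → 0.3 N), so the catch appears to have snapped out. Now I'll feel for the stop.

```bash

for k in 1 2 3; do python3 -m inch '[[1,[0.005,0,0],[0,0,0]],[1,[0.01,0,0],[0,0,0]],[1,[0.01,0,0],[0,0,0]]]' >/dev/null; python3 f.py;done
```

```text
head in home x,y mm 4.5 -0.3 z 0.0308 F [-1.2 -2.2 -0.6] yaw -8.56 t 29.1
head in home x,y mm 4.5 -0.2 z 0.0308 F [-4.9 -2.7  1.3] yaw -8.58 t 29.4
head in home x,y mm 4.5 -0.2 z 0.0308 F [-6.7 -3.2  2.7] yaw -8.58 t 29.7
```

```bash

python3 -m inch '[[1,[0.01,0,0],[0,0,0]],[1,[0.02,0,0],[0,0,0]],[1,[0.02,0,0],[0,0,0]]]' >/dev/null; python3 f.py; python3 -m inch '[[1,[-0.02,0,0],[0,0,0]],[1,[-0.045,0,0],[0,0,0]],[1,[-0.045,0,0],[0,0,0]]]' >/dev/null; python3 f.py; python3 -m inch '[[-0.2,[0,0,0],[0,0,0]],[-0.25,[0,0,0],[0,0,0]],[-0.35,[0,0,0],[0,0,0]],[-0.35,[0,0,0],[0,0,0]],[-0.35,[0,0,0],[0,0,0]]]' >/dev/null; python3 f.py
```

```text
head in home x,y mm 4.5 -0.2 z 0.0309 F [-10.5  -3.5   7. ] yaw -8.62 t 30.0
head in home x,y mm 4.4 0.2 z 0.0308 F [-0.4  0.5 -1.6] yaw -8.55 t 30.3
head in home x,y mm 4.0 0.2 z 0.0309 F [-0.3 -0.1 -0.8] yaw -8.56 t 30.8
```

```bash

python3 -m inch '[[-0.4,[0,0,-0.05],[0,0,0]],[-0.4,[0,0,-0.2],[0,0,0]],[-0.4,[0,0,-0.4],[0,0,0]],[-0.4,[0,0,-0.6],[0,0,0]],[-0.4,[0,0,-0.8],[0,0,0]],[-0.4,[0,0,-1],[0,0,0]]]';python3 -m inch '[[-0.4,[-0.2,0,-0.2],[0,0,0]],[-0.4,[-0.4,0,-0.3],[0,0,0]],[-0.4,[-0.6,0,-0.5],[0,0,0]],[-0.4,[-0.8,0,-0.7],[0,0,0]],[-0.4,[-0.8,0,-0.7],[0,0,0]],[-0.4,[-0.8,0,-0.7],[0,0,0]]]'; python3 - <<'E'
from h import *
ci=camera_info("wrist")
i,d=snapshot("wrist");cv2.imwrite("pics/w9.png",i);W=cloud(d,ci);z=W[...,2]
r=R.from_euler('z',8.55,degrees=True)
m=(z>.06)&(z<.07)&(np.hypot(W[...,0]-.6,W[...,1]-.02)<.08);c=rect(W,m)[0];print(c,np.median(z[m]))
i,d=snapshot("scene");cv2.imwrite("pics/s9.png",i)
E
```

```text
t: 31.4
tcp_pos: [0.6091, 0.0166, 0.133]
tool_rot: [0.997, -0.075, 0.001, 0.0]
force: [0.5, -0.7, -0.3]
finger_gap: 0.698
t: 32.0
tcp_pos: [0.5306, 0.0284, 0.2022]
tool_rot: [0.997, -0.075, 0.002, 0.0]
force: [-0.3, 1.2, -0.1]
finger_gap: 0.699
((603.6715698242188, 17.437381744384766), (83.3496322631836, 81.25112915039062), 80.9501724243164) 0.06592831779723293
```

View pics/w9.png

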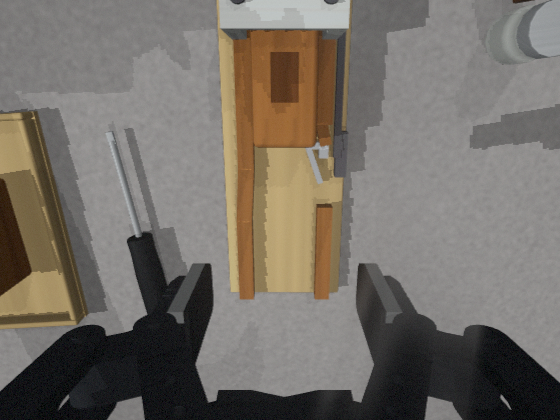

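View pics/s9.png

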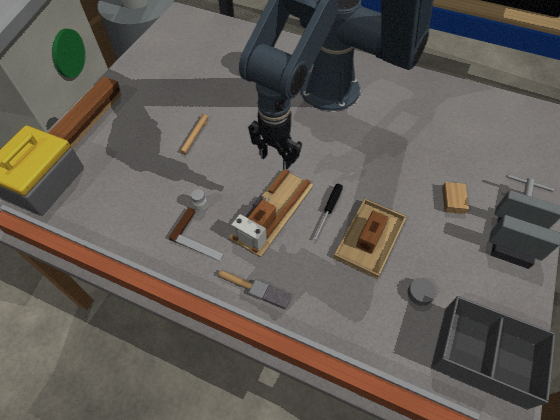

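```bash
python3 - <<'E'
import cv2
i=cv2.imread("pics/w9.png");a=cv2.resize(i[110:210,230:360],None,fx=5,fy=5,interpolation=cv2.INTER_CUBIC);cv2.imwrite("pics/w9z.png",a)
E
```

```text
(no output)
```

View pics/w9z.png

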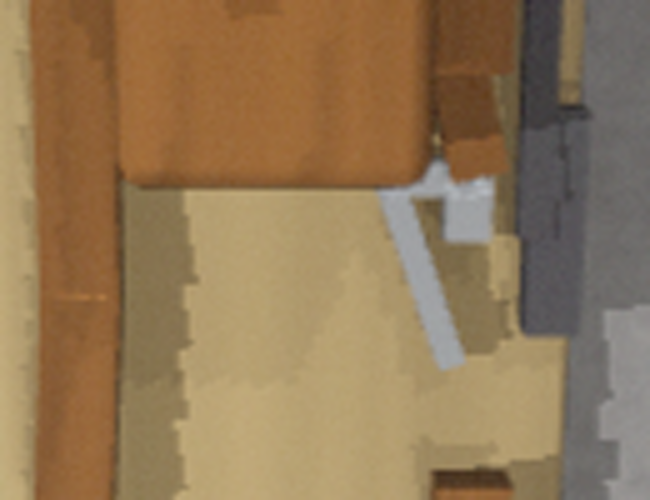

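The catch tip (zoom 385,190) stands fully out, in behind the head's rear edge. All is released and clear, so I'll hand in.

```bash
python3 -c "
from station import *
print(sense()['t'],sign_off())"
```

```text
the job is handed in; nothing more can be done
32.1 None
```

The loaded head is home in the cradle with the catch out behind it, and the empty head is flat in the tray. I handed the job in at about 32 s; no verdict was reported.

- **Weighing:** lifted about 15 mm, the head nearer the robot read about 1.8 N, so it is the empty one. The other read about 4.2 N, so it is loaded.
- **Empty head:** it stands level in the middle of the tray, with its top at z = 62 mm, as expected on the tray floor.
- **Loaded head:** I set it at the entry and slid it in under the bridge, passing the catch with about 2–4 N. The sideways force then vanished, and it stopped dead about 4.5 mm past the nominal home point. I pressed it to about 10 N at the stop before letting go.
- **Last checks:** the wrist picture shows the catch fully out behind the head's rear edge. The bystanders look untouched in the scene view; I did not measure them again.

**What went wrong or disagreed:**
- **Early slide:** the head pressed too hard on the channel floor (12 N drag, 14 N up). I eased it before going on, about 95 mm short of the stop and well outside the 50 mm ramming zone.
- **Final depth check:** my depth fit of the seated head was spoilt because it also took in the bridge. Its final position therefore rests on the arm's reading and the pictures.

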